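# Free the rattle from its child-safe holder with the forked key

## Robot

A 6-joint arm with a two-finger parallel gripper is mounted at the origin on the work surface. World frame = base frame: x ahead of the robot, y to its left, z up, the work surface at z = 0. Lengths are in m, angles in rad, forces in N, time in s.
With the tool pointing down it reaches from about 0.375 to 0.9 m from the base axis. Payload 3.1 kg.
Tool frame: the origin (TCP) lies between the finger pads; the fingertips stand 19 mm ahead of it and the grasp point (between the pads) is the TCP; z points along the fingers, y is the direction in which the jaws open and shut (so a half turn about z gives the same grasp; the last joint's range is limited). The gripper opens to 85 mm and grips with 20 to 120 N. Pads are 22 mm wide; open, the fingers measure 114 mm over their backs; the gripper's body (76 mm by 85 mm) begins 54 mm behind the grasp point. The pads swing forward as they close: fully open they stand 13 mm farther back than shut.
Start: joints at [0.969, 0.527, 1.433, -0, 1.181, -0.178], TCP at [0.257, 0.57, 0.25] pointing down, gripper open.
Joint ranges: [-3.08, 3.08], [-0.75, 2.2], [0.22, 2.44], [-1.43, 4.57], [0, 2.65], [-2.85, 2.85]. Speed limits (rad/s): [2.79, 2.79, 3.14, 3.14, 3.14, 3.14].

## Interface

Orientations are given as a unit quaternion [x, y, z, w].
In Python, from station import manip, optics, job gives the robot as it stands.
- The arm moves only by the shell command python3 -m inch 'ROWS' [OPENING] [FORCE]. ROWS is JSON, one flat list of numbers, 4 for each row, row after row: the shift along the world's x, y, z in cm, then the turn about the world's z in rad. A call has 1 to 20 rows; each row shifts and turns the commanded pose from where the row before left it; what a row does not reach is not made up. A row lasts 1/8 s, in which the tool goes at most 62.5 mm and 10.7 degrees, less where a joint would pass 70% of its speed; a pose out of reach is approached as far as the arm can. A call with a gripper value outside its range is refused whole. OPENING is the opening in per cent of the stroke, from 0 (shut) to 100 (fully open), set as the call begins (- or left out, the last holds). The fingers move at their own pace and stop on an object; FORCE is the grip in N (left out, the last holds). Time passes only in rows, so rows that do not move let the fingers close. It gives the time, the measured TCP pose, the force and the opening at its end, in the units of the state.
- manip.sense(): the state, without advancing time (a new reading comes with each control period).
- optics.snapshot(name): name is "scene" or "top"; returns (picture, depth): 384x512x3 uint8, red, green, blue; 384x512 float32, m along the optical axis (not along the pixel's ray), 0 where there is no reading.
- optics.camera_model(name): a dict with "mtx" (3x3 intrinsics, pixels), "dist_coeffs" ([k1, k2, p1, p2, k3] as OpenCV has them; the pictures are not rectified), "camera_from_world" (4x4, takes a point from world to camera coordinates). Camera axes: x right, y up, looking along -z (the intrinsics and any distortion apply to the point x, -y, -z); pixel columns grow to the right and rows downward; lengths in m; the calibration is good to about 2 mm. A picture is of the moment at which its call begins. camera_model takes no time and is no camera call.
- job.sign_off(): hands the job in, once; it reports no verdict.
The state is a dict: "t": time; "q": joint angles; "qd": joint speeds; "tau": joint torques, N m; "tcp_pos": TCP position; "tool_rot": TCP orientation; "force": force on the tool from outside, world axes, zero at the start; "ft_torque": the same for the moment, N m; "finger_gap": opening from 0.0 (shut) to 1.0 (fully open).
Only numpy, scipy, OpenCV 4.12 (cv2) and the standard library are available. Lean on these libraries where they do the work, as an engineer would, in place of code of your own. Each camera call takes 0.05 s, during which the arm holds its last target.

## Task

The wooden rattle is locked in its child-safe holder by a spring bar. Take the forked key from its stand, straddle the bar with it and press the bar's collar sideways, towards the housing and firmly but not brutally, until the bar leaves the rattle's eye and the rattle pops up (do not touch the holder with the gripper itself). Put the key back upright in its stand, stand the rattle upright in the middle of the round cork mat, and leave everything else on the nightstand where it is.

Things in the scene. Friction and masses are not known exactly. Their poses are not given: they have to be found in the camera images.
- holder: Fixed; origin on the table under the middle of the rattle's well. Base 64 mm in x, y = -34 to +152 mm, 14 mm high. The well, open on top, lies between two white lugs (59 mm wide in x, 8 mm thick, outer faces at y = -21.5 and +21.5, tops at z = 76 mm). A steel spring bar, diameter 8 mm, runs along y at x = 0, z = 52 mm, from y = -17 through the rattle's eye and the +y lug into a housing.
- bar_bare (a point): Fixed point on the bar's axis (holder y = +42 mm, z = 52 mm), axes as the holder's, where the bar is always bare: the place to set the fork. Farther along +y the bar carries a collar, a steel disc 24 mm in diameter, 8 mm thick. It is clamped at a different place each time: its face towards the rattle is 15 to 33 mm from this point. Thin spring coils (13 mm across) lie beyond it.
- housing_face (a point): Fixed point where the bar enters the white housing (34 mm in x, 28 mm in y, top at z = 70 mm): holder y = +120 mm, z = 52 mm. Pressing the collar towards +y, to this housing, slides the whole bar against its spring: 2.5 N at the start, 5.6 N at the hard stop after 34 mm. The rattle is let go only in the last 5 mm before that stop. When let go, the bar springs back.
- rattle: Loose wooden rattle, 60 to 110 g, 90 mm tall, origin under its foot, z up, axes as the holder's while locked. Foot 44 (x) by 24 (y) by 32 mm with a 14 mm square eye along y; it can stand alone on it. Locked, its underside is 42 mm above the table; once the bar has left its eye, a spring ejector lifts it 18 mm and it stands there loose, above the returned bar, ready to be lifted straight out.
- rattle_head (a point): Centre of the rattle's head, 66 mm above its underside: a flat upright disc 48 mm in diameter, 24 mm thick along the rattle's y, on a stem 16 mm thick. Grip it across its thickness.
- key: Loose forked key, 114 mm long, about 80 g, upright; origin midway between the fork tips, z up. Two prongs 8 by 8 mm, 13 mm apart in x (fork 29 mm wide in x, 8 mm thick in y, slot 34 mm deep). Shoulder 48 (x) by 28 (y) mm from z = 40 to 50 mm. In use its x axis lies across the bar and the fork tips about 18 mm below the bar's axis, so that the shoulder passes over the collar.
- key_grip (a point): Middle of the key's flat-sided handle, 80 mm above the fork tips; the handle is 24 mm (x) by 18 mm (y), from 50 to 114 mm above the tips. Grip it across its x with a strong grip: the side load at the fork tends to tilt it in the hand.
- key_stand: Fixed white ceramic stand 61 (x) by 40 (y) by 46 mm high, origin at the centre of its underside. A slot 37 (x) by 16 (y) mm in the middle, 42 mm deep, takes the fork; the key's shoulder rests on the top, so the key's origin is then 6 mm above the table, its axes parallel to the stand's (either way round).
- mat: Fixed round cork mat, 110 mm in diameter, 6 mm thick, origin at the centre of its underside.
- snack_pot: Bystander: closed snack pot, 68 mm in diameter, 75 mm tall, origin at the centre of its underside.
- bath_toy: Bystander: grey domed bath toy, 72 mm in diameter, 64 mm tall, origin at the centre of its underside.
- cup: Bystander: glass cup, 72 mm in diameter, 95 mm tall, origin at the centre of its underside.
- teether: Bystander: flat wooden ring, 64 mm across, 12 mm thick, lying, origin at the centre of its underside.
- cream_tin: Bystander: flat metal tin 70 by 50 by 22 mm, origin at the centre of its underside.
- spoon: Bystander: white spoon 150 mm long, lying at the back; its origin lies on it.

How it is judged:
By the outcome, as a careful person would: the job done as asked, in the order asked, and still so for the second after the job is handed in, with the robot touching nothing.
It also fails if it takes over 72 s, if anything falls off the work surface, if the arm or the gripper's body presses on something with over 40 N, if the wrist force passes 120 N, or if a joint passes its speed limit or range.

## Working session

There is one attempt and no reset: what is moved stays moved. The work goes in short steps, Python scripts to look and compute and a shell command to move; the robot and the scene stay as the last step left them, time stands still between calls to the robot, and variables do not carry over. Pictures are saved under pics/ and viewed, and the job is handed in when it is done.

```bash
ls; mkdir -p pics
cat > h.py <<'E'
import numpy as np, cv2
from station import manip, optics, job
def snap(n,f):
    p,d=optics.snapshot(n); cv2.imwrite('pics/%s.png'%f,p[:,:,::-1]); np.savez('pics/%s.npz'%f,p=p,d=d); return p,d
E
python3 - <<'E'
from h import *
for n in ("scene","top"):
    p,d=snap(n,n+"0"); m=optics.camera_model(n); print(n,m, (d>0).mean())
s=manip.sense(); print(s)
E
```

```text
pics
scene {'mtx': array([[477.59611275,   0.        , 258.51573631],
       [  0.        , 477.59611275, 194.36781609],
       [  0.        ,   0.        ,   1.        ]]), 'dist_coeffs': array([-0.0309777,  0.       ,  0.       ,  0.       ,  0.       ]), 'camera_from_world': array([[-0.78727935,  0.61649205,  0.01134809,  0.47163874],
       [-0.37308197, -0.49092892,  0.78727291,  0.14133903],
       [ 0.49091859,  0.61556994,  0.61650027, -1.36796676],
       [ 0.        ,  0.        ,  0.        ,  1.        ]])} 0.9957784016927084
top {'mtx': array([[410.5437602 ,   0.        , 255.46837131],
       [  0.        , 410.5437602 , 191.89054239],
       [  0.        ,   0.        ,   1.        ]]), 'dist_coeffs': array([-0.11965492,  0.        ,  0.        ,  0.        ,  0.        ]), 'camera_from_world': array([[ 7.18512604e-05, -9.99939077e-01, -1.10379608e-02,
         4.64236741e-03],
       [ 9.96377030e-01, -8.67147038e-04,  8.50415374e-02,
        -5.90876247e-01],
       [-8.50459280e-02, -1.10040809e-02,  9.96316265e-01,
        -1.00243436e+00],
       [ 0.00000000e+00,  0.00000000e+00,  0.00000000e+00,
         1.00000000e+00]])} 0.9960123697916666
{'t': 0.1, 'q': array([ 9.68496585e-01,  5.28377166e-01,  1.43373375e+00,  7.28335526e-06,
        1.18141268e+00, -1.78489048e-01]), 'qd': array([-1.97791409e-04, -1.75419346e-03, -4.14493054e-03, -9.36297983e-04,
        6.13338665e-04,  8.74610037e-05]), 'tau': array([-5.18874131e-04, -4.43305349e+01, -1.78587037e+01, -2.69235761e-04,
        3.88758257e-03,  4.11789813e-06]), 'tcp_pos': array([0.25664972, 0.56922856, 0.24944186]), 'tool_rot': array([ 2.10324265e-01,  9.77631204e-01, -8.91543040e-04, -3.70525992e-04]), 'force': array([-0.20566642,  0.00883118,  0.38384512]), 'ft_torque': array([-0.01625952,  0.01364445, -0.01008727]), 'finger_gap': 1.0000060036992804}
```

View pics/scene0.png

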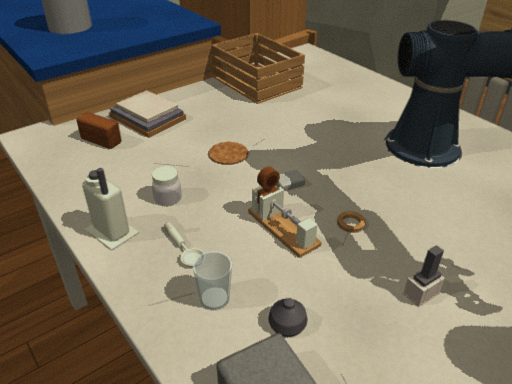

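View pics/top0.png

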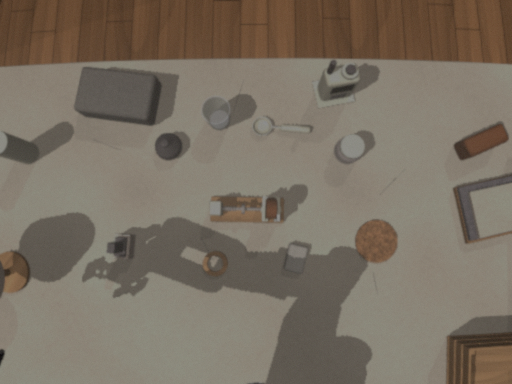

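The scene view shows the holder around (285,215), the key in its stand at (425,280) and the mat at (228,153). In the top view the holder is at (245,209), the key at (118,246) and the mat at (377,241). Next I'll zoom in and compute 3D points.

```bash
cat >> h.py <<'E'
def cloud(n,d):
    m=optics.camera_model(n); K=m["mtx"];D=m["dist_coeffs"];T=m["camera_from_world"]
    v,u=np.mgrid[:384,:512]
    xy=cv2.undistortPoints(np.stack([u.ravel(),v.ravel()],1).astype(np.float64)[:,None],K,D)[:,0]
    z=d.ravel(); c=np.stack([xy[:,0]*z,-xy[:,1]*z,-z],1)
    return ((c-T[:3,3])@T[:3,:3]).reshape(384,512,3)
def ray(n,uv,h):
    m=optics.camera_model(n); T=m["camera_from_world"]; R=T[:3,:3]
    uv=np.atleast_2d(np.asarray(uv,float)); xy=cv2.undistortPoints(uv[:,None],m["mtx"],m["dist_coeffs"])[:,0]
    dr=np.c_[xy[:,0],-xy[:,1],-np.ones(len(xy))]@R; o=-R.T@T[:3,3]
    return o+dr*((h-o[2])/dr[:,2])[:,None]
def proj(n,P):
    m=optics.camera_model(n); T=m["camera_from_world"]; c=np.atleast_2d(P)@T[:3,:3].T+T[:3,3]
    c=c*[1,-1,-1]
    return cv2.projectPoints(c,np.zeros(3),np.zeros(3),m["mtx"],m["dist_coeffs"])[0][:,0]
def crop(f,u0,u1,v0,v1,k,out):
    im=cv2.imread('pics/%s.png'%f)[v0:v1,u0:u1]; cv2.imwrite('pics/%s.png'%out,cv2.resize(im,None,fx=k,fy=k,interpolation=cv2.INTER_CUBIC))
E
python3 - <<'E'
from h import *
crop('top0',190,310,180,280,6,'c1'); crop('top0',80,160,216,276,8,'c2'); crop('scene0',230,370,150,260,5,'c3'); crop('scene0',380,470,230,320,6,'c4')
for n in("top","scene"):
    d=np.load('pics/%s0.npz'%n)['d']; P=cloud(n,d); np.save('pics/P_%s.npy'%n,P)
    print(n)
    t=[(110,290),(320,290)] if n=="top" else [(380,250),(200,200)]
    for u,v in t: print(P[v,u].round(4))
E
```

```text
top
[ 0.3384  0.382  -0.0049]
[ 0.3432 -0.1591 -0.0015]
scene
[ 0.4272  0.2071 -0.0009]
[ 0.6423 -0.1759 -0.0022]
```

View pics/c1.png

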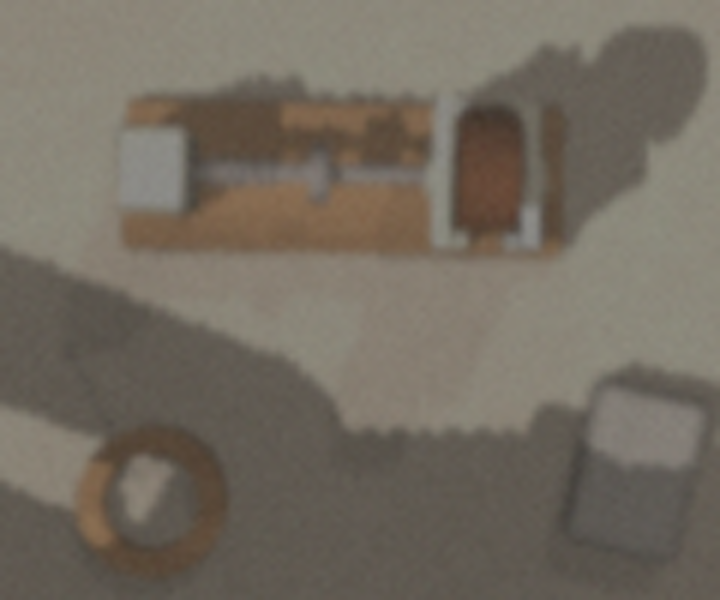

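View pics/c2.png

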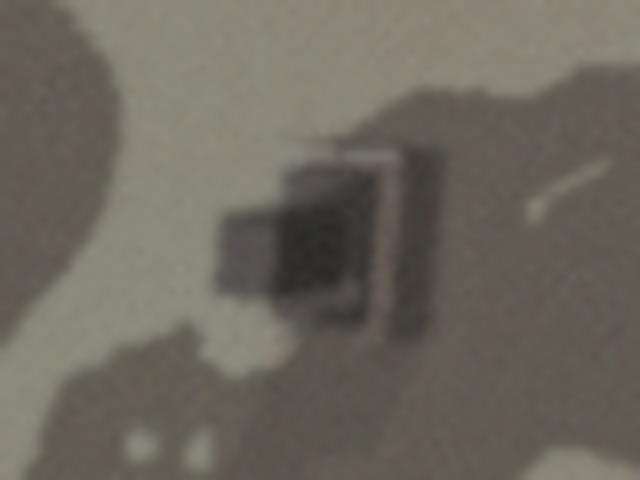

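View pics/c3.png

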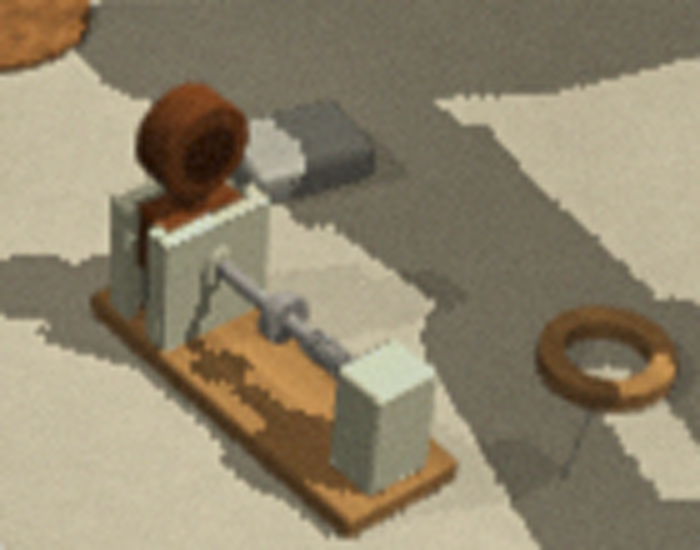

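View pics/c4.png

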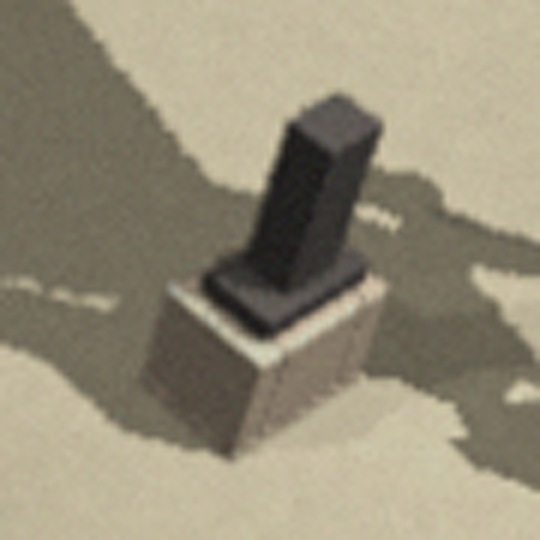

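In the crops, the holder's +y points along world +y (image left) with almost no yaw, and the collar sits at about top (243,209). The key stand's long side runs along world x, slightly turned. The handle leans in the image only through perspective.

Run:
```python
from h import *
def rect(name,pts):
    pts=pts.astype(np.float32); r=cv2.minAreaRect(pts*1000); print('  ',name,len(pts),'c',np.round(r[0],1),'size',np.round(r[1],1),'ang',round(r[2],1),'mean',(pts.mean(0)*1000).round(1))
for n in("top","scene"):
    P=np.load('pics/P_%s.npy'%n); im=np.load('pics/%s0.npz'%n)['p'].astype(int)
    hsv=cv2.cvtColor(im.astype(np.uint8),cv2.COLOR_RGB2HSV)
    Q=P.reshape(-1,3); C=hsv.reshape(-1,3)
    print(n)
    for nm,lo,hi in [('housing',[.45,.06,.062],[.6,.16,.078]),('lugs',[.45,-.1,.070],[.6,.03,.080]),('stand+shoulder',[.3,.25,.03],[.5,.5,.062]),('handletop',[.3,.25,.112],[.5,.5,.13]),('handle',[.3,.25,.065],[.5,.5,.13]),('bar',[.45,-.02,.035],[.6,.075,.067]),('rattle',[.45,-.1,.085],[.6,.03,.15]),('base',[.42,-.1,.008],[.62,.2,.02])]:
        k=((Q>lo)&(Q<hi)).all(1)
        if k.sum()>3:
            rect(nm,Q[k][:,:2]); print('     z',np.percentile(Q[k][:,2],[5,50,95]).round(4))
    # mat by colour
    k=(C[:,0]>5)&(C[:,0]<20)&(C[:,1]>90)&(np.abs(Q[:,2]-.006)<.012)&(Q[:,0]>.3)&(Q[:,0]<.6)&(Q[:,1]<-.15)&(Q[:,1]>-.4)
    rect('mat',Q[k][:,:2]); print(np.median(Q[k][:,2]))
```

```text
top
   housing 162 c [549.8 102.2] size [31.2 27.3] ang 0.1 mean [549.5 101.6]
     z [0.0653 0.0687 0.0716]
   lugs 190 c [548.4 -31.9] size [40.6 57.3] ang 89.9 mean [548.3 -30.6]
     z [0.0721 0.0749 0.0773]
   stand+shoulder 339 c [455.1 336.1] size [42.8 59.7] ang 87.5 mean [456.2 330. ]
     z [0.0363 0.0467 0.0569]
   handletop 78 c [455.7 336.5] size [17.2 23.2] ang 86.9 mean [454.8 336.7]
     z [0.1151 0.1185 0.1211]
   handle 151 c [455.3 336.3] size [18.1 23.3] ang 84.0 mean [455.2 333.3]
     z [0.0694 0.1143 0.1207]
   bar 141 c [549.   32.1] size [83.1 19.5] ang 89.3 mean [549.   33.7]
     z [0.0508 0.0558 0.0625]
   rattle 219 c [547.5 -31.8] size [22.9 43.3] ang 89.9 mean [546.9 -31.7]
     z [0.1158 0.1271 0.1321]
   base 1296 c [501.   18.8] size [161.8 236.1] ang 0.1 mean [530.4  34.1]
     z [0.0092 0.0129 0.0175]
   mat 1328 c [ 466.6 -302.5] size [104.4 105.1] ang 58.1 mean [ 467.1 -302.6]
0.004959622633275616
scene
   housing 175 c [552.8 103.1] size [29.  34.4] ang 86.4 mean [554.6 103.9]
     z [0.0638 0.068  0.0704]
   lugs 247 c [550.4 -30.8] size [43.  60.2] ang 88.7 mean [555.5 -26.3]
     z [0.0705 0.0733 0.0762]
   stand+shoulder 585 c [457.3 337.5] size [40.  66.2] ang 85.2 mean [469.2 342.8]
     z [0.032  0.0459 0.0577]
   handletop 130 c [457.6 337.8] size [18.6 25.9] ang 87.9 mean [459.3 338.3]
     z [0.1132 0.1178 0.1199]
   handle 409 c [457.5 337.4] size [19.4 26.5] ang 85.3 mean [462.5 339.6]
     z [0.0688 0.1005 0.1191]
   bar 413 c [554.3  29.2] size [91.4 61.2] ang 83.2 mean [553.2  10.4]
     z [0.0376 0.0539 0.0649]
   rattle 385 c [550.1 -30.3] size [26.9 48.1] ang 87.3 mean [554.8 -25.7]
     z [0.0912 0.1148 0.1296]
   base 1229 c [503.   19.4] size [238.6 165.5] ang 89.9 mean [536.8  35.8]
     z [0.0092 0.0124 0.0187]
   mat 722 c [ 439.8 -265.9] size [114.3 206.7] ang 40.0 mean [ 470.7 -298.4]
0.003795856633556487
```

Run:
```python
from h import *
for n in("top","scene"):
    P=np.load('pics/P_%s.npy'%n); Q=P.reshape(-1,3)
    k=((Q>[.53,0,.057])&(Q<[.575,.085,.07])).all(1); print(n,'collar',(np.percentile(Q[k],[0,10,50,90,100],axis=0)*1000).round(1).tolist(),k.sum())
    k=((Q>[.53,-.003,.045])&(Q<[.575,.02,.058])).all(1); print('bar bare',(np.median(Q[k],axis=0)*1000).round(1),k.sum())
    # edges per row: stand top -> PCA lines
    for nm,lo,hi in [('handletop',[.3,.25,.108],[.5,.5,.13]),('stand',[.3,.25,.036],[.5,.5,.062])]:
        k=((P>lo)&(P<hi)).all(2); 
        h=cv2.convexHull(P[k][:,:2].astype(np.float32)*1000)[:,0]
        e=np.diff(np.vstack([h,h[:1]]),axis=0); L=np.hypot(*e.T); a=np.degrees(np.arctan2(e[:,1],e[:,0]))
        o=np.argsort(-L)[:6]; print(nm,[(round(float(L[i])),round(float(a[i]),1)) for i in o])
# base corners from brown mask, ray to z=.014
im=np.load('pics/top0.npz')['p']; hsv=cv2.cvtColor(im,cv2.COLOR_RGB2HSV)
m=((hsv[...,1]>75)&(hsv[...,0]<22)).astype(np.uint8); m[:, :200]=0; m[:,295:]=0; m[:185]=0; m[228:]=0
v,u=np.nonzero(m); X=ray('top',np.c_[u,v],.014)[:,:2].astype(np.float32)*1000
print('base',cv2.minAreaRect(X))
u=np.arange(212,280)
lo=[np.nonzero(m[:,c])[0].max() for c in u]; Y=ray('top',np.c_[u,lo],.014); print('near edge slope',np.polyfit(Y[:,1],Y[:,0],1), np.median(Y[:,0]))
```

```text
top collar [[539.3, 10.0, 57.1], [541.7, 31.6, 57.6], [549.0, 36.4, 60.4], [555.2, 68.5, 63.3], [558.8, 82.6, 65.5]] 45
bar bare [549.2   7.7  54.6] 28
handletop [(15, -90.5), (11, 77.2), (7, 165.7), (7, -6.2), (7, 176.9), (7, 178.0)]
stand [(42, 177.5), (37, -4.0), (21, -90.6), (18, 82.9), (16, -97.2), (15, -9.6)]
scene collar [[542.0, 28.3, 57.0], [545.5, 31.6, 57.8], [552.6, 36.8, 59.4], [557.7, 73.3, 62.2], [562.3, 78.9, 63.1]] 36
bar bare [552.1   8.6  53.2] 31
handletop [(17, -5.4), (14, 176.2), (8, -81.5), (8, 87.9), (8, -89.3), (5, 77.0)]
stand [(43, -50.4), (24, 175.2), (18, -4.4), (16, 85.4), (15, 89.5), (14, 175.5)]
base ((548.55908203125, 25.911712646484375), (181.82838439941406, 60.65904235839844), 89.96873474121094)Traceback (most recent call last):
  File "<stdin>", line 18, in <module>
    return umr_maximum(a, axis, None, out, keepdims, initial, where)
ValueError: zero-size array to reduction operation maximum which has no identity
```

Key is at about (0.4565, 0.337) with yaw -0.07. Holder origin is about (0.550, -0.031) with yaw near 0, and the collar face is near world y = 0.0325. Next I'll move above the key.

```bash
python3 -m inch '[2,-2.33,0,-0.122, 2,-2.33,0,-0.122, 2,-2.33,0,-0.122, 2,-2.33,0,-0.122, 2,-2.33,0,-0.122, 2,-2.33,0,-0.122, 2,-2.33,0,-0.122, 2,-2.33,0,-0.122, 2,-2.33,0,-0.122, 2,-2.33,0,-0.122, 0,0,-3,0, 0,0,0,0, 0,0,0,0]' 65 100
python3 - <<'E'
from h import *
p,d=snap('top','top1');p,d=snap('scene','scene1'); crop('scene1',340,512,130,330,4,'c5')
s=manip.sense(); print(s['tcp_pos'],s['tool_rot'],s['q'],s['force'])
E
```

```text
t: 1.72
tcp_pos: [0.4569, 0.337, 0.2206]
tool_rot: [0.732, 0.681, -0.0, -0.0]
force: [-0.2, 0.1, 0.1]
finger_gap: 0.649
[0.45721044 0.33733659 0.2212233 ] [7.32159599e-01 6.81132606e-01 7.99715436e-04 2.35694914e-04] [4.39014704e-01 4.86624726e-01 1.60903421e+00 4.56766764e-05
 1.04426674e+00 5.11170540e-01] [0.33020653 0.00125602 0.06932079]
```

View pics/c5.png

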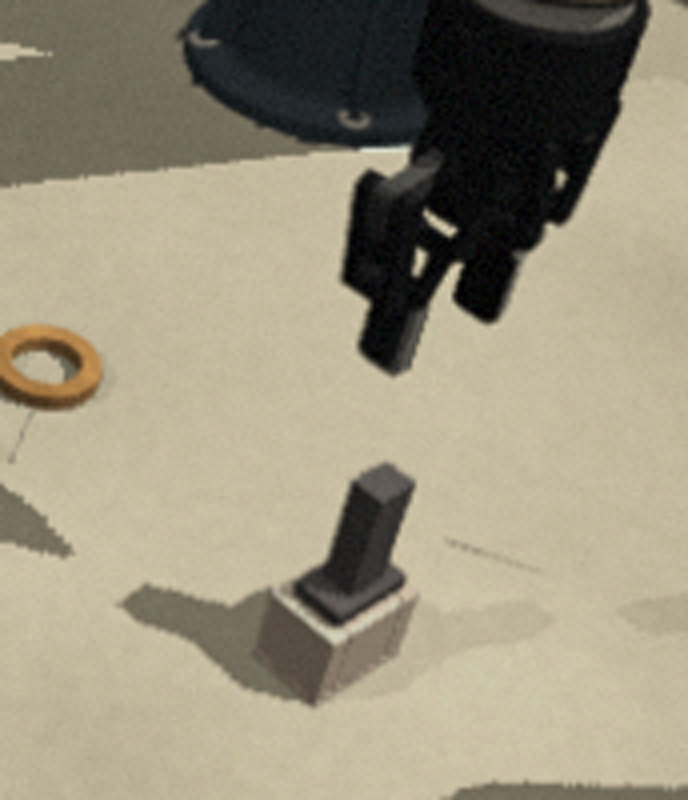

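```bash
python3 -m inch '[0,0,-2,0, 0,0,-2,0, 0,0,-2,0, 0,0,-2,0, 0,0,-1.5,0, 0,0,-1.5,0, 0,0,-1.2,0, 0,0,-1.2,0, 0,0,0,0, 0,0,0,0]'
python3 - <<'E'
from h import *
p,d=snap('scene','scene2'); crop('scene2',340,512,130,330,4,'c6')
s=manip.sense(); print(s['tcp_pos'],s['force'])
E
```

```text
t: 3.08
tcp_pos: [0.4572, 0.3368, 0.0865]
tool_rot: [0.732, 0.681, 0.0, 0.0]
force: [0.1, 0.2, 0.3]
finger_gap: 0.65
[0.45734819 0.33686654 0.08670064] [-0.26948501  0.01306178  0.14764578]
```

View pics/c6.png

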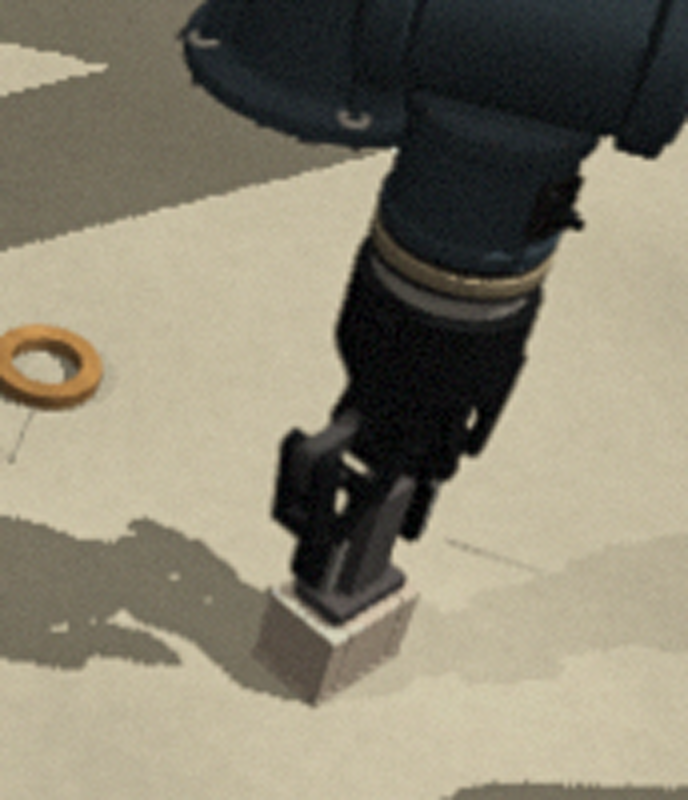

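The fingers straddle the handle across its x, above the shoulder, as planned. Next I'll close on it with a firm grip.

```bash
python3 -m inch '[0,0,0,0, 0,0,0,0, 0,0,0,0, 0,0,0,0, 0,0,0,0, 0,0,0,0]' 5 110
```

```text
t: 3.88
tcp_pos: [0.4573, 0.3369, 0.087]
tool_rot: [0.732, 0.681, 0.001, 0.0]
force: [-0.7, -0.6, 6.3]
finger_gap: 0.266
```

```bash
python3 -m inch '[0,0,0.5,0, 0,0,1,0, 0,0,1.5,0, 0,0,1.5,0, 0,0,1.5,0, 0,0,1.5,0, 0,0,1.5,0, 0,0,1.5,0, 0,0,1,0, 0,0,0,0, 0,0,0,0]'
python3 - <<'E'
from h import *
p,d=snap('scene','scene3'); crop('scene3',340,512,130,330,4,'c7'); p,d=snap('top','top3')
s=manip.sense(); print(s['tcp_pos'],s['force'],s['ft_torque'])
P=cloud('scene',np.load('pics/scene3.npz')['d'])
k=((P>[.42,.30,.09])&(P<[.49,.37,.19])).all(2); Q=P[k]
for z in np.arange(.09,.19,.01):
    q=Q[(Q[:,2]>z)&(Q[:,2]<z+.01)]
    if len(q): print(round(z,3),len(q),q.min(0).round(4),q.max(0).round(4))
E
```

```text
t: 5.25
tcp_pos: [0.4566, 0.3365, 0.2009]
tool_rot: [0.732, 0.681, -0.001, -0.0]
force: [-0.5, 0.5, -0.7]
finger_gap: 0.266
[0.45654687 0.33648482 0.20060656] [-0.01580219 -0.7209999   0.06042965] [ 0.01209333  0.03684783 -0.03359045]
0.11 3 [0.4491 0.3386 0.1193] [0.4723 0.3412 0.12  ]
0.12 45 [0.4446 0.3327 0.1201] [0.4747 0.3417 0.1295]
0.13 40 [0.4463 0.3313 0.13  ] [0.4744 0.3417 0.1399]
0.14 24 [0.4454 0.332  0.1402] [0.4741 0.3411 0.1497]
0.15 8 [0.4583 0.3319 0.1588] [0.4833 0.3506 0.1599]
0.16 235 [0.4342 0.3208 0.1601] [0.485  0.3528 0.17  ]
0.17 68 [0.44   0.3236 0.1701] [0.484  0.351  0.1799]
0.18 70 [0.4398 0.3254 0.1802] [0.4832 0.3484 0.1899]
```

View pics/c7.png

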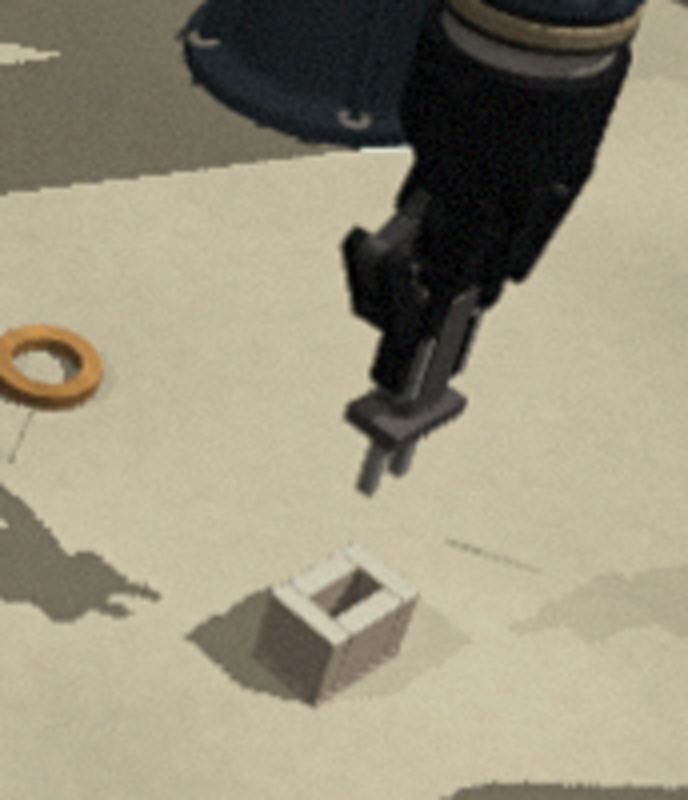

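The key is gripped upright (fork tips at crop (365,490), z about 0.12), and the stand's slot is now visible and empty. Next I'll carry it over the bar.

```bash
python3 -m inch '[0.5,-1.71,0,0.006, 0.77,-2.7,0,0.006, 0.77,-2.7,0,0.006, 0.77,-2.7,0,0.006, 0.77,-2.7,0,0.006, 0.77,-2.7,0,0.006, 0.77,-2.7,0,0.006, 0.77,-2.7,0,0.006, 0.77,-2.7,0,0.006, 0.77,-2.7,0,0.006, 0.77,-2.7,0,0.006, 0.77,-2.7,0,0.006, 0.32,-1.14,0,0, 0,0,0,0, 0,0,-3,0, 0,0,-2,0, 0,0,0,0, 0,0,0,0]'
python3 - <<'E'
from h import *
p,d=snap('scene','scene4'); crop('scene4',220,360,100,260,5,'c8'); p,d=snap('top','top4'); crop('top4',200,300,170,250,7,'c9')
s=manip.sense(); print(s['tcp_pos'],s['force'],s['ft_torque'])
P=cloud('scene',np.load('pics/scene4.npz')['d'])
k=((P>[.5,-.02,.045])&(P<[.6,.035,.13])).all(2); Q=P[k]
for z in np.arange(.045,.13,.006):
    q=Q[(Q[:,2]>z)&(Q[:,2]<z+.006)]
    if len(q): print(round(z,3),len(q),q.min(0).round(4),q.max(0).round(4))
E
```

```text
t: 7.6
tcp_pos: [0.5501, 0.0119, 0.1519]
tool_rot: [0.707, 0.707, 0.0, 0.0]
force: [0.2, -0.1, -0.9]
finger_gap: 0.266
[0.5504886  0.01152163 0.15231225] [ 0.36497813  0.39234014 -0.93453462] [-0.01698913  0.00999142  0.05797109]
0.045 38 [ 0.5256 -0.0198  0.0451] [0.5801 0.0343 0.0509]
0.051 67 [ 0.5292 -0.0192  0.0511] [0.5802 0.0345 0.057 ]
0.057 46 [ 0.5297 -0.0189  0.0571] [0.5796 0.0345 0.0629]
0.063 36 [ 0.5255 -0.02    0.063 ] [ 0.5805 -0.0089  0.0689]
0.069 59 [ 0.5274 -0.0198  0.0692] [0.5795 0.0164 0.075 ]
0.075 36 [ 0.5387 -0.017   0.075 ] [0.5797 0.018  0.0809]
0.081 15 [0.5386 0.0088 0.0816] [0.5662 0.0169 0.0861]
0.087 23 [0.5396 0.0104 0.0872] [0.5677 0.0183 0.0928]
0.093 19 [ 0.5402 -0.0197  0.0932] [0.5678 0.0168 0.0987]
0.099 6 [ 0.5475 -0.0198  0.0995] [0.5729 0.0159 0.1033]
0.105 15 [ 0.5424 -0.0199  0.106 ] [0.5751 0.0268 0.111 ]
0.111 62 [ 0.5319 -0.0199  0.111 ] [0.5779 0.0288 0.1169]
0.117 121 [ 0.5267 -0.0196  0.117 ] [0.577  0.0286 0.1228]
0.123 32 [ 0.5413 -0.0188  0.123 ] [0.5658 0.0228 0.129 ]
0.129 1 [0.5585 0.0222 0.1292] [0.5585 0.0222 0.1292]
```

View pics/c8.png

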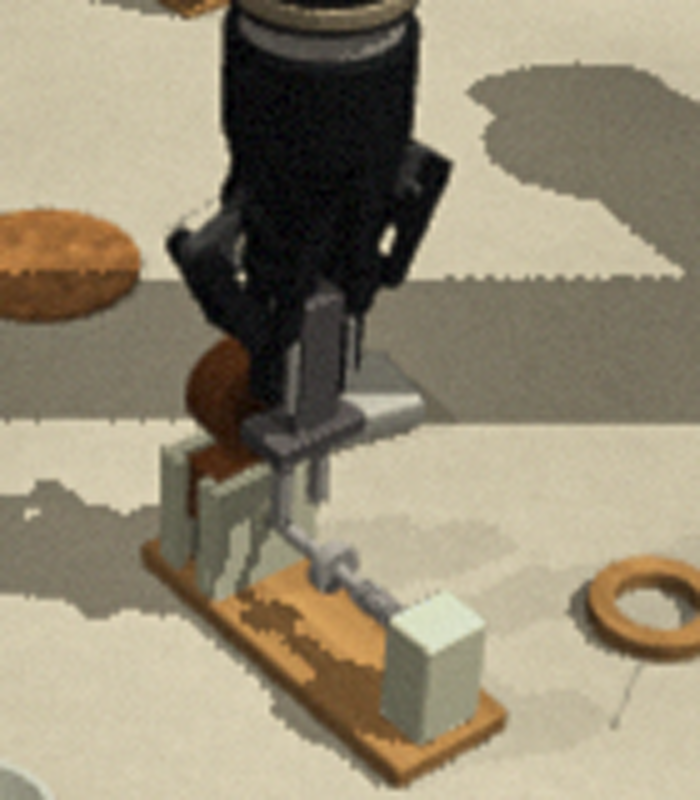

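View pics/c9.png

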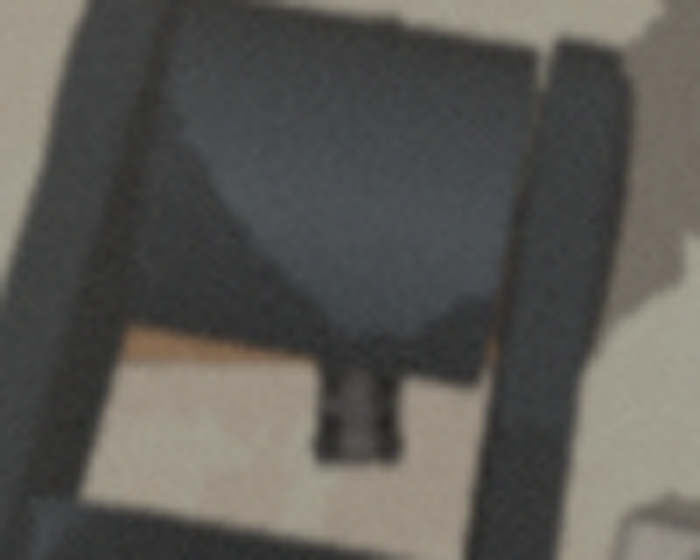

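The scene view shows the fork just above the bare bar, between the lug and the collar (prongs at crop (283,500) and (318,490), bar near (300,540)). Relative to the lugs and housing in the same view it is within about 1 mm. I'll lower gently and check the force.

```bash
python3 -m inch '[0,0,-0.6,0, 0,0,-0.6,0, 0,0,-0.3,0, 0,0,-0.3,0, 0,0,-0.2,0, 0,0,0,0]'
python3 - <<'E'
from h import *
p,d=snap('scene','scene5'); crop('scene5',240,330,150,240,8,'c10')
s=manip.sense(); print(s['tcp_pos'],s['force'],s['ft_torque'])
E
```

```text
t: 8.45
tcp_pos: [0.5498, 0.0112, 0.1311]
tool_rot: [0.707, 0.707, -0.0, -0.0]
force: [-0.2, -0.1, -0.4]
finger_gap: 0.271
[0.54992738 0.0111826  0.1312715 ] [-0.84645107 -0.10148461 -0.6979266 ] [-0.00155279  0.05881295  0.03227809]
```

View pics/c10.png

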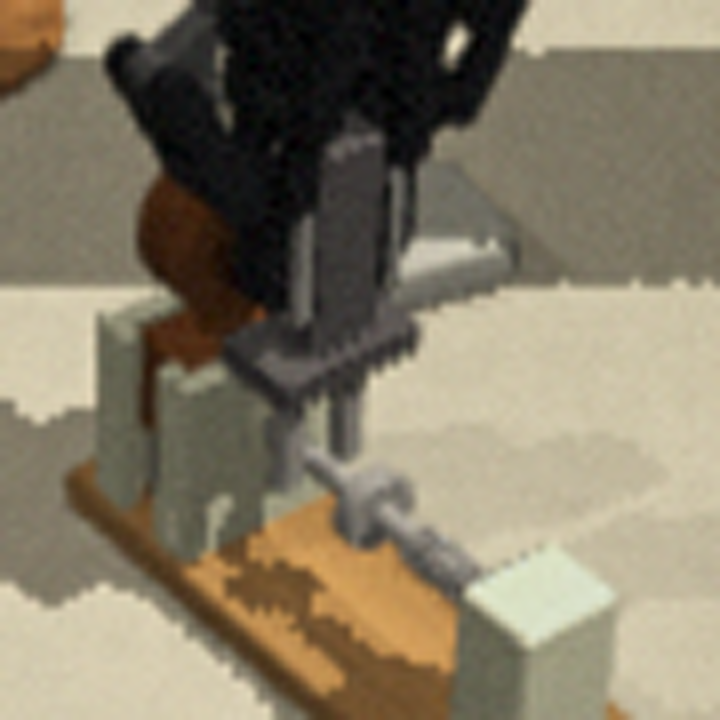

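The prongs (crop (288,470) and (345,440)) straddle the bar at (310,455), with no contact force. I'll finish lowering, then press towards +y.

```bash
python3 -m inch '[0,0,-0.4,0, 0,0,-0.4,0, 0,0,-0.4,0, 0,0,-0.4,0, 0,0,0,0, 0,0.5,0,0, 0,0.4,0,0, 0,0.2,0,0, 0,0.2,0,0, 0,0,0,0]' - 118
python3 - <<'E'
from h import *
s=manip.sense(); print(s['tcp_pos'],s['force'],s['ft_torque'])
E
```

```text
t: 9.75
tcp_pos: [0.5499, 0.0244, 0.1154]
tool_rot: [0.707, 0.707, 0.0, 0.0]
force: [0.4, -0.8, -0.3]
finger_gap: 0.263
[0.54987704 0.02438967 0.11537196] [ 0.41976839 -0.78063782 -0.34587919] [-0.02641586 -0.03941406 -0.0260207 ]
```

```bash
python3 -m inch '[0,0.2,0,0, 0,0.2,0,0, 0,0.2,0,0, 0,0.2,0,0, 0,0.2,0,0, 0,0,0,0]'
python3 - <<'E'
from h import *
s=manip.sense(); print(s['tcp_pos'],s['force'],s['ft_torque'])
E
```

```text
t: 10.5
tcp_pos: [0.55, 0.0342, 0.1153]
tool_rot: [0.707, 0.707, 0.0, 0.0]
force: [-0.7, -5.1, -0.2]
finger_gap: 0.264
[0.55003272 0.03422135 0.11533699] [-0.65019322 -5.10862418 -0.17043606] [-0.89060374 -0.03701853 -0.01352693]
```

```bash
python3 -m inch '[0,0.3,0,0, 0,0.3,0,0, 0,0.3,0,0, 0,0.3,0,0, 0,0.3,0,0, 0,0,0,0]'
python3 - <<'E'
from h import *
p,d=snap('scene','scene6'); crop('scene6',240,330,150,240,8,'c11')
s=manip.sense(); print(s['tcp_pos'],s['force'],s['ft_torque'])
E
```

```text
t: 11.25
tcp_pos: [0.5502, 0.0494, 0.1154]
tool_rot: [0.707, 0.707, 0.0, 0.0]
force: [0.4, -4.9, -0.7]
finger_gap: 0.268
[0.55022607 0.04935925 0.11535877] [ 0.68305945 -4.10599449 -1.66987813] [-0.9974917  -0.17521023 -0.01584004]
```

View pics/c11.png

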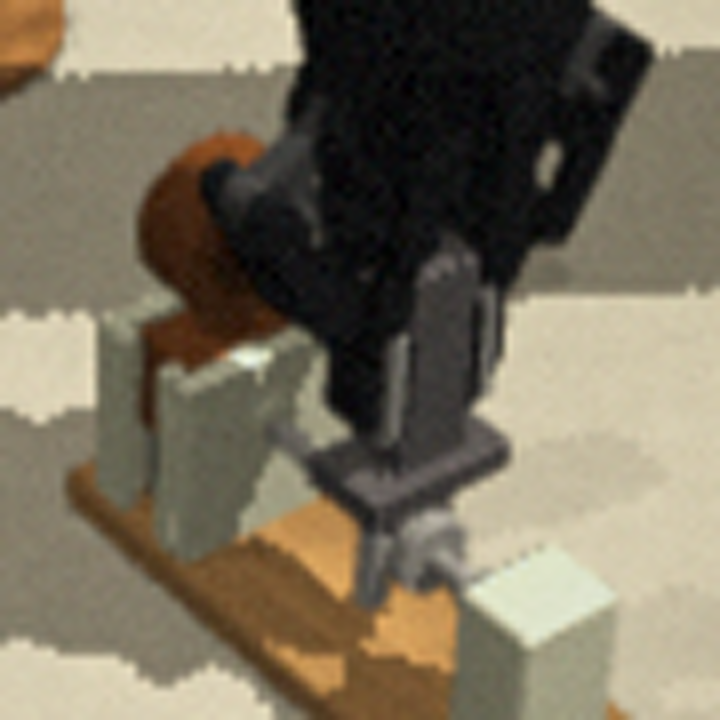

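The fork is pushing the collar (crop (430,545)) towards the housing and the key is still upright.

```bash
python3 -m inch '[0,0.2,0,0, 0,0.2,0,0, 0,0.2,0,0, 0,0.2,0,0, 0,0.2,0,0, 0,0,0,0]'
python3 - <<'E'
from h import *
p,d=snap('scene','scene7'); crop('scene7',240,330,150,240,8,'c12')
s=manip.sense(); print(s['tcp_pos'],s['force'],s['ft_torque'])
E
```

```text
t: 12.05
tcp_pos: [0.5504, 0.0591, 0.1154]
tool_rot: [0.707, 0.707, 0.0, 0.001]
force: [1.5, -5.8, -1.4]
finger_gap: 0.264
[0.55035288 0.05899993 0.11536695] [ 0.52833967 -5.53819352 -1.53790515] [-1.17807364 -0.28035654 -0.05094348]
```

View pics/c12.png

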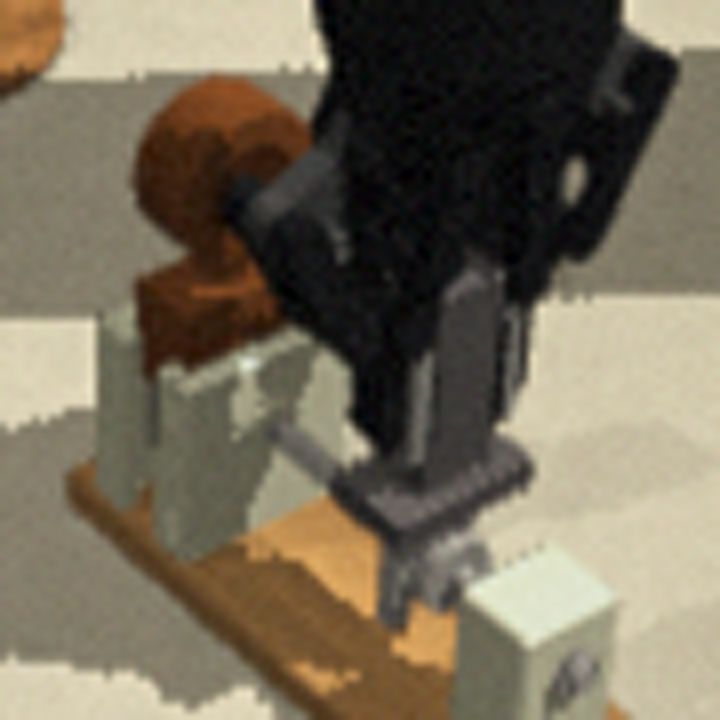

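The rattle has popped up: its head is now at crop (215,140) and its foot stands above the lugs. Next I'll ease the bar back and lift the fork out.

```bash
python3 -m inch '[0,-0.4,0,0, 0,-0.4,0,0, 0,-0.4,0,0, 0,-0.4,0,0, 0,-0.4,0,0, 0,-0.4,0,0, 0,-0.4,0,0, 0,-0.4,0,0, 0,-0.3,0,0, 0,-0.2,0,0, 0,0,0,0]'
python3 - <<'E'
from h import *
s=manip.sense(); print(s['tcp_pos'],s['force'],s['ft_torque'])
E
```

```text
t: 13.48
tcp_pos: [0.5494, 0.0225, 0.1152]
tool_rot: [0.708, 0.707, -0.0, -0.001]
force: [-0.9, -0.8, -0.5]
finger_gap: 0.266
[0.54936042 0.02254066 0.1151599 ] [-0.9115612  -0.80884119 -0.46699718] [ 0.02670661 -0.00385265 -0.05544692]
```

```bash
python3 -m inch '[0,0,0.5,0, 0,0,1,0, 0,0,1.5,0, 0,0,1.5,0, 0,0,1.5,0, 0,0,1.5,0, 0,0,1.5,0, 0,0,0.5,0, 0,0,0,0]'
python3 - <<'E'
from h import *
p,d=snap('scene','scene8'); crop('scene8',220,360,100,260,5,'c13')
s=manip.sense(); print(s['tcp_pos'],s['force'],s['ft_torque'])
P=cloud('scene',d); 
k=((P>[.5,.0,.10])&(P<[.6,.05,.22])).all(2); Q=P[k]
for z in np.arange(.11,.19,.006):
    q=Q[(Q[:,2]>z)&(Q[:,2]<z+.006)]
    if len(q): print(round(z,3),len(q),q.min(0).round(4),q.max(0).round(4))
# empty stand slot from scene3/top3
for n in ('scene','top'):
    P=cloud(n,np.load('pics/%s3.npz'%n)['d'])
    k=((P>[.4,.3,.038])&(P<[.52,.39,.054])).all(2); X=P[k][:,:2].astype(np.float32)*1000
    print(n,cv2.minAreaRect(X),X.mean(0))
crop('top3',80,160,216,276,8,'c14')
E
```

```text
t: 14.6
tcp_pos: [0.5499, 0.0222, 0.2106]
tool_rot: [0.707, 0.707, 0.0, 0.0]
force: [0.5, 0.7, -1.2]
finger_gap: 0.265
[0.54966542 0.02222742 0.21016011] [-0.22491546  0.48220056 -0.38073225] [-0.02581609  0.04005039 -0.0142927 ]
0.122 1 [0.5409 0.0244 0.1278] [0.5409 0.0244 0.1278]
0.128 13 [0.5399 0.0197 0.128 ] [0.5653 0.0274 0.1338]
0.134 22 [0.5408 0.02   0.1341] [0.5668 0.0277 0.1396]
0.14 20 [0.5366 0.0201 0.1405] [0.5682 0.0286 0.1455]
0.146 26 [0.5377 0.0193 0.1461] [0.5666 0.0286 0.1518]
0.152 21 [0.5372 0.0197 0.1523] [0.5671 0.0275 0.1576]
0.158 4 [0.5382 0.0239 0.1581] [0.5669 0.0293 0.1612]
0.164 11 [0.5279 0.0132 0.1674] [0.5752 0.0365 0.17  ]
0.17 66 [0.5286 0.011  0.1702] [0.577  0.0394 0.1759]
0.176 126 [0.5274 0.0084 0.176 ] [0.5776 0.0384 0.1819]
0.182 28 [0.542  0.0226 0.1822] [0.5645 0.0335 0.188 ]
0.188 30 [0.536  0.0151 0.188 ] [0.5703 0.0333 0.1939]
scene ((457.6215515136719, 337.0470275878906), (41.194400787353516, 65.1392822265625), 85.5224838256836) [460.22522 338.49374]
top ((455.0549621582031, 337.11383056640625), (43.38488006591797, 59.769248962402344), 83.69618225097656) [455.22702 335.71948]
```

View pics/c13.png

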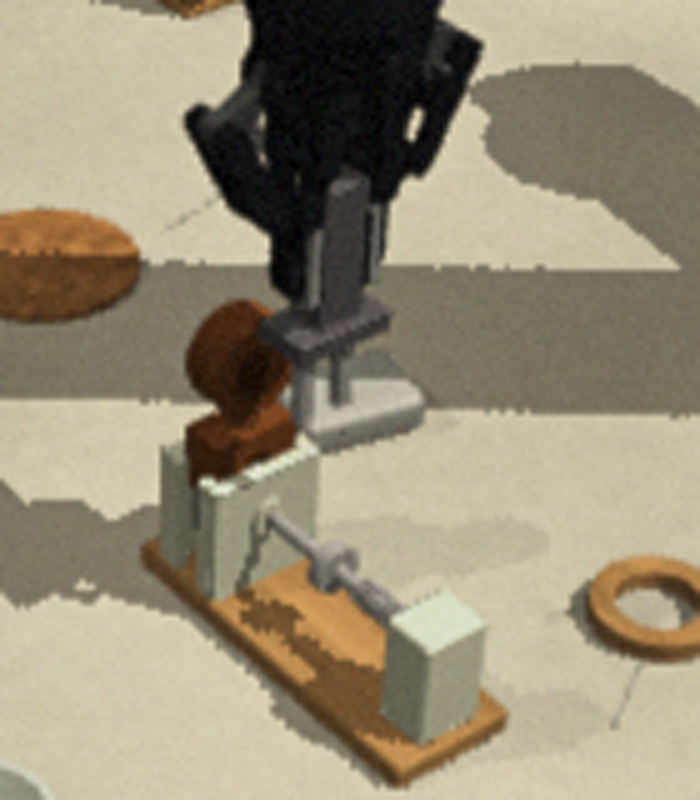

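View pics/c14.png

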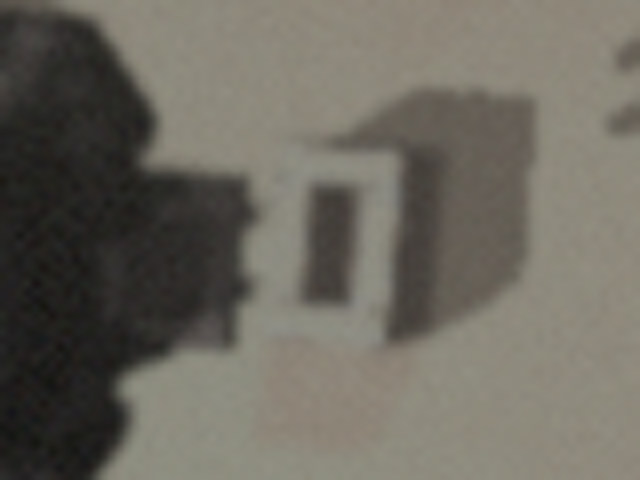

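The bar has returned, the rattle stands loose above the lugs, and the key is clear and upright. In c14 the stand's slot is centred at (330,245) with yaw about -0.08. I'll carry the key back to the stand.

```bash
python3 -m inch '[-0.4,1.38,0,-0.006, -0.77,2.6,0,-0.006, -0.77,2.6,0,-0.006, -0.77,2.6,0,-0.007, -0.77,2.6,0,-0.007, -0.77,2.6,0,-0.007, -0.77,2.6,0,-0.007, -0.77,2.6,0,-0.007, -0.77,2.6,0,-0.007, -0.77,2.6,0,-0.007, -0.77,2.6,0,-0.007, -0.77,2.6,0,-0.006, -0.46,1.4,0,0, 0,0,0,0, 0,0,-3,0, 0,0,-2.5,0, 0,0,-1,0, 0,0,0,0, 0,0,0,0]'
python3 - <<'E'
from h import *
p,d=snap('scene','scene9'); crop('scene9',380,470,200,320,6,'c15')
s=manip.sense(); print(s['tcp_pos'],s['tool_rot'],s['force'])
P=cloud('scene',d); 
k=((P>[.4,.30,.03])&(P<[.52,.38,.22])).all(2); Q=P[k]
for z in np.arange(.036,.12,.006):
    q=Q[(Q[:,2]>z)&(Q[:,2]<z+.006)]
    if len(q): print(round(z,3),len(q),q.min(0).round(4),q.max(0).round(4))
E
```

```text
t: 17.02
tcp_pos: [0.4574, 0.336, 0.1462]
tool_rot: [0.735, 0.678, 0.001, 0.0]
force: [-0.4, 0.1, -1.3]
finger_gap: 0.267
[0.45736635 0.33616908 0.14632531] [7.35225390e-01 6.77821872e-01 1.00867541e-03 3.44045513e-04] [-1.13844956 -0.21733226 -1.34946737]
0.036 112 [0.4299 0.3144 0.036 ] [0.4904 0.3585 0.042 ]
0.042 357 [0.4243 0.316  0.0421] [0.4894 0.3592 0.048 ]
0.048 8 [0.4329 0.3308 0.0481] [0.485  0.3545 0.0486]
0.06 5 [0.4497 0.3324 0.0622] [0.4736 0.3376 0.0656]
0.066 18 [0.4467 0.3334 0.0662] [0.4754 0.3414 0.0718]
0.072 23 [0.4475 0.3328 0.072 ] [0.4758 0.3418 0.0776]
0.078 21 [0.4488 0.3312 0.0781] [0.4764 0.3421 0.0837]
0.084 12 [0.4691 0.3326 0.0843] [0.4753 0.3401 0.0896]
0.09 7 [0.4725 0.3316 0.0905] [0.4751 0.338  0.0932]
0.102 39 [0.4381 0.3214 0.1034] [0.4847 0.3525 0.1078]
0.108 140 [0.4341 0.3203 0.108 ] [0.4859 0.3525 0.114 ]
0.114 91 [0.4382 0.3212 0.114 ] [0.4849 0.3524 0.1198]
```

View pics/c15.png

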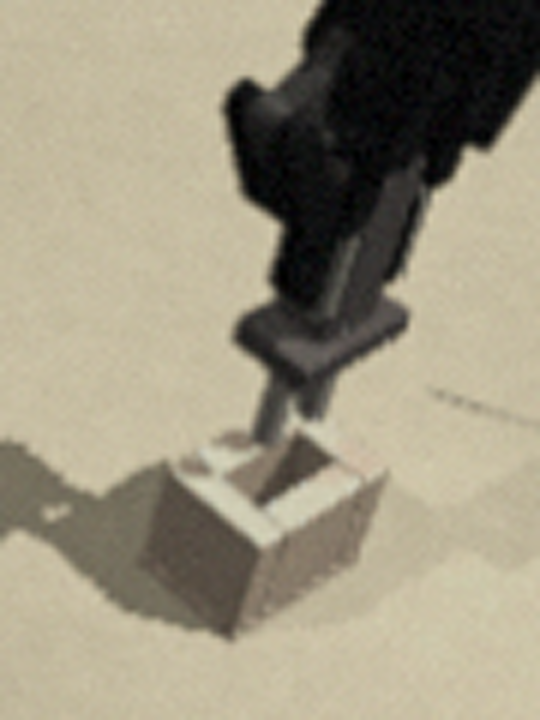

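Within the same view, the key sits about 2.5 mm towards +x of the slot centre. I'll shift it -2.5 mm and lower.

```bash
python3 -m inch '[-0.25,0,0,0, 0,0,-0.7,0, 0,0,-0.7,0, 0,0,-0.6,0, 0,0,-0.5,0, 0,0,0,0]'
python3 - <<'E'
from h import *
p,d=snap('scene','scene10'); crop('scene10',380,470,200,320,6,'c16')
s=manip.sense(); print(s['tcp_pos'],s['tool_rot'],s['force'])
E
```

```text
t: 17.82
tcp_pos: [0.4538, 0.3358, 0.1197]
tool_rot: [0.735, 0.678, -0.001, -0.0]
force: [-0.6, -0.5, -0.7]
finger_gap: 0.264
[0.4540151  0.33595942 0.11998535] [ 7.35164967e-01  6.77888190e-01 -2.59052730e-04 -7.55533469e-05] [-0.17563303  0.37566699 -0.78704441]
```

View pics/c16.png

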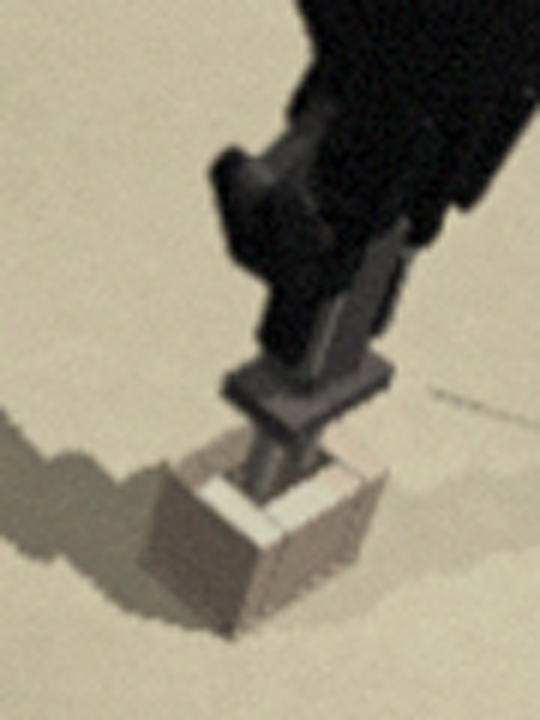

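The fork (tip at crop (262,500)) has entered the slot without contact. I'll keep lowering until the shoulder rests.

```bash
python3 -m inch '[0,0,-0.7,0, 0,0,-0.7,0, 0,0,-0.7,0, 0,0,-0.6,0, 0,0,-0.3,0, 0,0,-0.2,0, 0,0,0,0]'
```

```text
t: 18.75
tcp_pos: [0.4541, 0.336, 0.0883]
tool_rot: [0.735, 0.678, -0.0, -0.0]
force: [-0.1, -0.2, -0.7]
finger_gap: 0.265
```

```bash
python3 -m inch '[0,0,-0.1,0, 0,0,-0.1,0, 0,0,0,0]'
```

```text
t: 19.12
tcp_pos: [0.4543, 0.3361, 0.087]
tool_rot: [0.735, 0.678, 0.0, 0.0]
force: [0.1, 0.7, 4.7]
finger_gap: 0.268
```

```bash
python3 -m inch '[0,0,0,0, 0,0,0,0, 0,0,0,0, 0,0,0,0, 0,0,0.5,0, 0,0,1.5,0, 0,0,2,0, 0,0,2,0, 0,0,3,0, 0,0,3,0, 0,0,2,0, 0,0,0,0]' 65
python3 - <<'E'
from h import *
p,d=snap('scene','scene11'); crop('scene11',380,470,200,320,6,'c17');crop('scene11',220,360,100,260,4,'c18'); p,dt=snap('top','top11')
s=manip.sense(); print(s['tcp_pos'],s['q'],s['force'])
for n,D in (('scene',d),('top',dt)):
    P=cloud(n,D)
    for nm,lo,hi in [('handletop',[.3,.25,.112],[.5,.42,.126]),('stand',[.3,.25,.036],[.5,.42,.062]),('foot',[.49,-.08,.084],[.61,.01,.1]),('head',[.49,-.08,.105],[.61,.01,.16])]:
        k=((P>lo)&(P<hi)).all(2)
        if k.sum()>5: Q=P[k]*1000; print(n,nm,k.sum(),np.round(cv2.minAreaRect(Q[:,:2].astype(np.float32))[0],1),Q.min(0).round(1),Q.max(0).round(1))
E
```

```text
t: 20.62
tcp_pos: [0.4552, 0.3366, 0.229]
tool_rot: [0.735, 0.678, 0.003, 0.001]
force: [-0.4, 0.6, -0.7]
finger_gap: 0.649
[0.45374511 0.33584614 0.22649615] [ 4.39265433e-01  4.75683290e-01  1.61186316e+00 -1.64998471e-05
  1.05390368e+00  5.20275247e-01] [-0.48641792 -0.44863979 -0.31881269]
scene handletop 130 [457.2 336.9] [444.5 326.6 112.3] [470.1 346.4 121.8]
scene stand 508 [457.6 337.7] [426.3 315.3  36. ] [490.7 358.8  61.9]
scene foot 152 [550.5 -29.1] [525.4 -48.1  84. ] [572.1 -18.7  98.8]
scene head 392 [550.5 -31.4] [527.1 -46.1 105.4] [574.  -16.6 150. ]
top handletop 79 [455.1 336.3] [442.4 327.5 112.3] [467.5 345.9 121.6]
top stand 320 [455.  335.4] [425.5 313.8  36. ] [484.8 358.1  61.9]
top head 239 [547.9 -32.4] [525.4 -44.8 127.9] [570.5 -20.2 151.3]
```

View pics/c17.png

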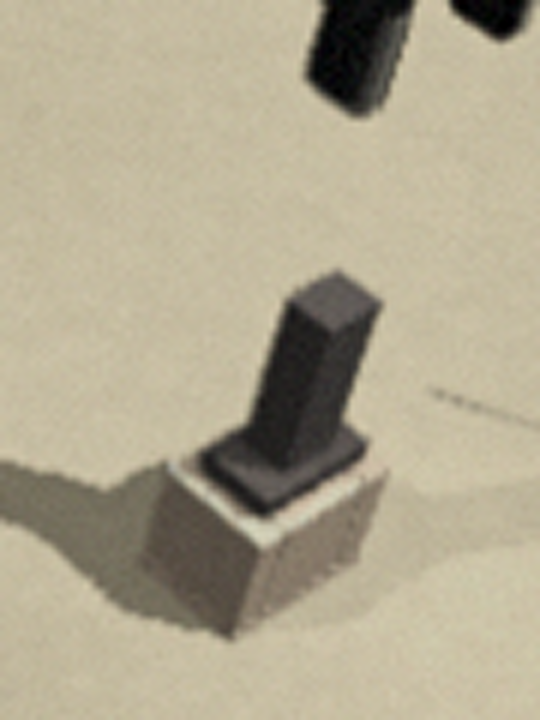

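View pics/c18.png

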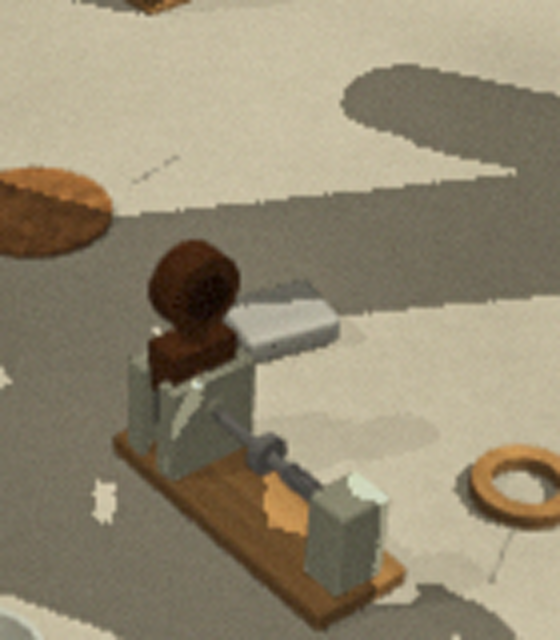

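The key stands seated and centred in its stand, and the rattle stands loose in its well with its head at crop (193,285). Next I'll move over the rattle with the jaws along y.

```bash
python3 -m inch '[0.4,-1.6,0,-0.05, 0.73,-2.83,0,-0.12, 0.73,-2.83,0,-0.12, 0.73,-2.83,0,-0.12, 0.73,-2.83,0,-0.12, 0.73,-2.83,0,-0.12, 0.73,-2.83,0,-0.12, 0.73,-2.83,0,-0.12, 0.73,-2.83,0,-0.12, 0.73,-2.83,0,-0.12, 0.73,-2.83,0,-0.12, 0.73,-2.83,0,-0.12, 0.73,-2.83,0,-0.12, 0.34,-1.24,0,0, 0,0,0,0, 0,0,0,0]' 65 40
python3 - <<'E'
from h import *
p,d=snap('scene','scene12'); crop('scene12',200,340,60,260,4,'c19')
s=manip.sense(); print(s['tcp_pos'],s['tool_rot'],s['q'],s['force'])
E
```

```text
t: 22.72
tcp_pos: [0.5483, -0.0312, 0.226]
tool_rot: [1.0, 0.0, -0.001, -0.0]
force: [0.3, 0.3, 0.9]
finger_gap: 0.653
[ 0.54844822 -0.03104925  0.22610293] [ 9.99999651e-01  6.05925271e-04 -5.07461929e-04 -2.72337558e-04] [-2.60155753e-01  4.57305527e-01  1.64890768e+00  3.07447267e-04
  1.03650051e+00  1.30927201e+00] [-0.86586054 -0.38534457  0.0267036 ]
```

View pics/c19.png

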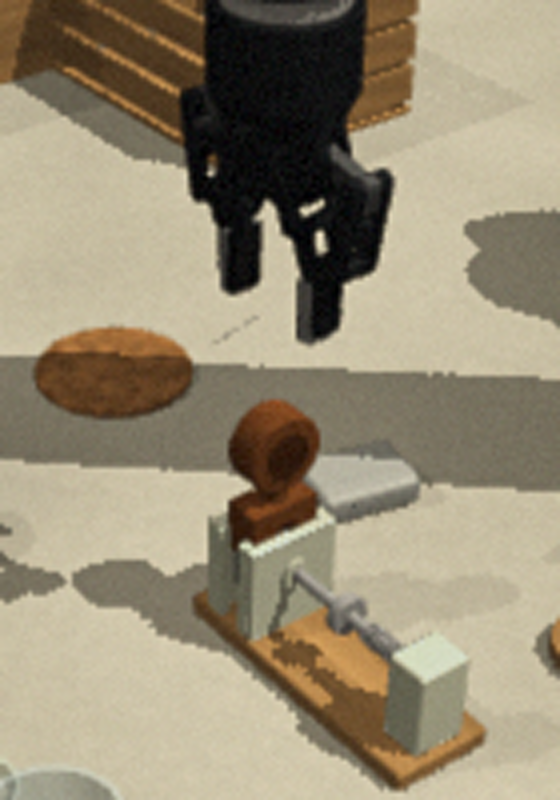

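The jaws are centred above the rattle head (crop (275,440)). I'll lower and grip.

```bash
python3 -m inch '[0,0,-2,0, 0,0,-2,0, 0,0,-2,0, 0,0,-1.5,0, 0,0,-1.5,0, 0,0,-0.9,0, 0,0,0,0]' ; python3 -m inch '[0,0,0,0, 0,0,0,0, 0,0,0,0, 0,0,0,0, 0,0,0,0]' 5 40
python3 - <<'E'
from h import *
p,d=snap('scene','scene13'); crop('scene13',200,340,60,260,4,'c20')
s=manip.sense(); print(s['tcp_pos'],s['force'])
E
```

```text
t: 23.65
tcp_pos: [0.5488, -0.0319, 0.1267]
tool_rot: [1.0, -0.0, -0.001, -0.0]
force: [-0.8, 0.9, 0.1]
finger_gap: 0.654
t: 24.28
tcp_pos: [0.5495, -0.0321, 0.1276]
tool_rot: [1.0, -0.0, 0.001, 0.0]
force: [0.9, 1.3, 1.1]
finger_gap: 0.279
[ 0.54951364 -0.03215012  0.12752817] [ 1.03417721 -0.24648454  0.18280285]
```

View pics/c20.png

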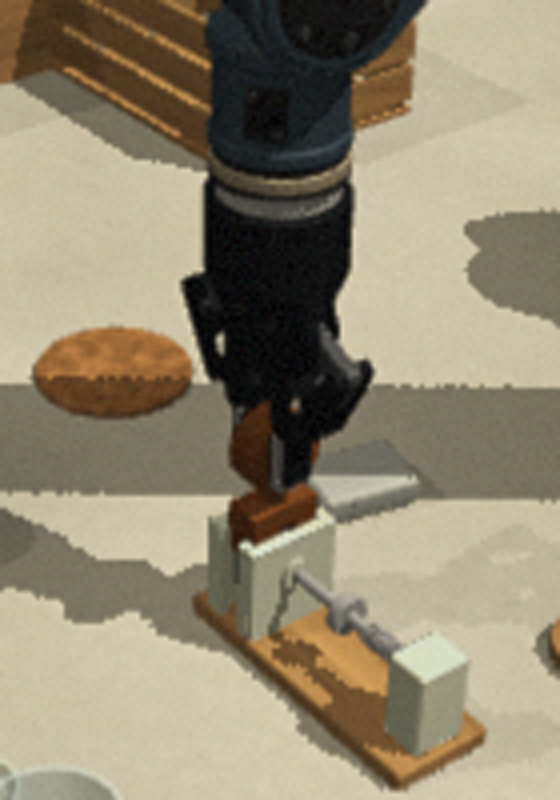

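The head is held across its thickness. I'll lift it straight out and refine the mat centre from pictures already taken.

```bash
python3 -m inch '[0,0,0.5,0, 0,0,1,0, 0,0,1.5,0, 0,0,1.5,0, 0,0,1.5,0, 0,0,1.5,0, 0,0,1.5,0, 0,0,1,0, 0,0,0,0]'
python3 - <<'E'
from h import *
s=manip.sense(); print(s['tcp_pos'],s['force'],s['finger_gap'])
for n,f in (('top','top0'),('scene','scene0'),('scene','scene9')):
    im=np.load('pics/%s.npz'%f)['p']; hsv=cv2.cvtColor(im,cv2.COLOR_RGB2HSV)
    m=((hsv[...,0]<20)&(hsv[...,1]>80)).astype(np.uint8)
    c0=(377,241) if n=='top' else (228,153)
    M=np.zeros_like(m); cv2.circle(M,c0,30,1,-1); m&=M
    cs=max(cv2.findContours(m,cv2.RETR_EXTERNAL,cv2.CHAIN_APPROX_NONE)[0],key=cv2.contourArea)
    X=ray(n,cs[:,0],.006)[:,:2].astype(np.float32)*1000
    print(f,cv2.fitEllipse(X),cv2.minEnclosingCircle(X),X.min(0),X.max(0))
crop('scene0',190,270,120,180,8,'c21')
E
```

```text
t: 25.45
tcp_pos: [0.5496, -0.0321, 0.2282]
tool_rot: [1.0, -0.0, 0.001, 0.0]
force: [-0.3, -0.4, -1.5]
finger_gap: 0.28
[ 0.54957112 -0.03211797  0.22824307] [-0.26945489 -0.40961462 -1.50078625] 0.28012120538336194
top0 ((467.4408264160156, -302.66943359375), (104.65860748291016, 105.23841094970703), 29.830455780029297) ((467.0963134765625, -302.5152282714844), 53.965518951416016) [ 415.84845 -354.82758] [ 520.2142  -250.60838]
scene0 ((472.9486083984375, -298.187744140625), (108.89350891113281, 110.73348999023438), 149.94117736816406) ((472.9349060058594, -298.1468811035156), 57.54103088378906) [ 416.4456  -355.05676] [ 528.88513 -241.86832]
scene9 ((473.2899475097656, -297.9089050292969), (108.22342681884766, 111.99591064453125), 142.38197326660156) ((473.2329406738281, -297.7523498535156), 58.00061798095703) [ 416.4456  -355.05676] [ 528.88513 -241.86832]
```

View pics/c21.png

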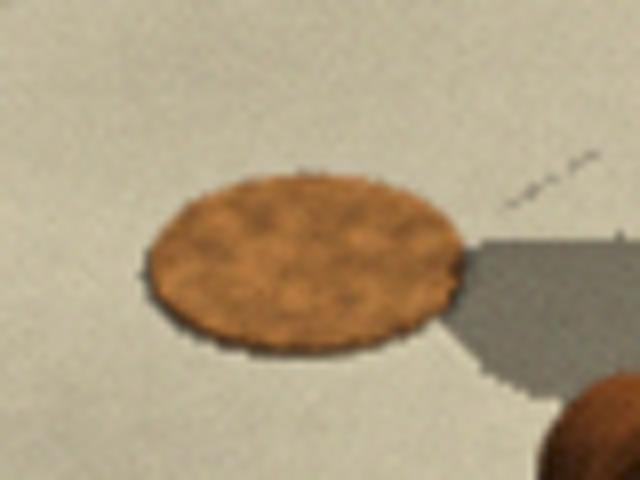

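The mat is centred at about (0.4685, -0.3015), averaging the two views with their biases removed. I'll carry the rattle over and stop above it.

```bash
python3 -m inch '[-0.4,-1.35,0,0, -0.81,-2.69,0,0, -0.81,-2.69,0,0, -0.81,-2.69,0,0, -0.81,-2.69,0,0, -0.81,-2.69,0,0, -0.81,-2.69,0,0, -0.81,-2.69,0,0, -0.81,-2.69,0,0, -0.81,-2.69,0,0, -0.41,-1.35,0,0, 0,0,-3,0, 0,0,-3,0, 0,0,-3,0, 0,0,-2,0, 0,0,-1.5,0, 0,0,0,0, 0,0,0,0]'
python3 - <<'E'
from h import *
p,d=snap('scene','scene14'); crop('scene14',170,300,80,200,5,'c22'); p,dt=snap('top','top14'); crop('top14',320,430,190,290,6,'c23')
s=manip.sense(); print(s['tcp_pos'],s['force'],s['q'])
P=cloud('scene',d); k=((P>[.41,-.36,.02])&(P<[.53,-.24,.06])).all(2); Q=P[k]*1000; print(k.sum(),Q.min(0),Q.max(0),cv2.minAreaRect(Q[:,:2].astype(np.float32)))
E
```

```text
t: 27.7
tcp_pos: [0.4684, -0.3014, 0.1029]
tool_rot: [1.0, -0.0, 0.0, 0.0]
force: [1.1, 0.0, -1.1]
finger_gap: 0.274
[ 0.46858953 -0.30154405  0.10322953] [-0.31707227  0.4992508  -0.31503148] [-7.72355725e-01  6.50260247e-01  1.72470340e+00  3.47085806e-05
  7.64671237e-01  7.98529471e-01]
159 [ 445.91997174 -315.7605207    31.4705055 ] [ 492.94672188 -285.73870828   59.99201544] ((471.48895263671875, -293.8038330078125), (27.058427810668945, 49.027896881103516), 66.57755279541016)
```

View pics/c22.png

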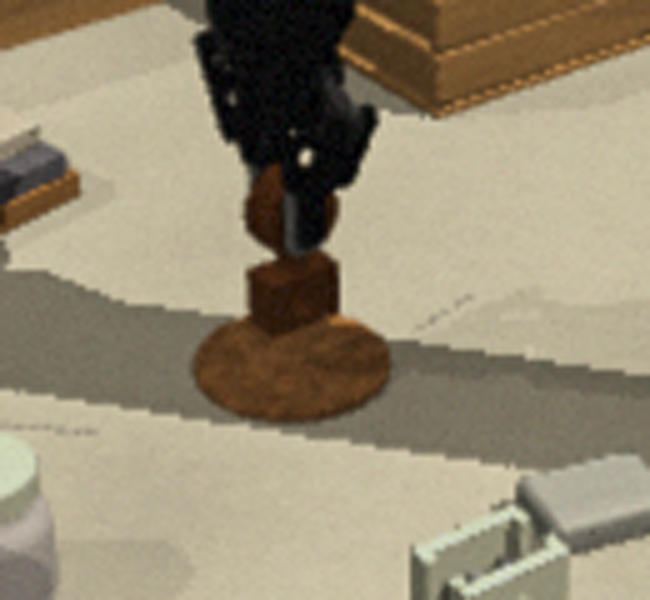

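View pics/c23.png

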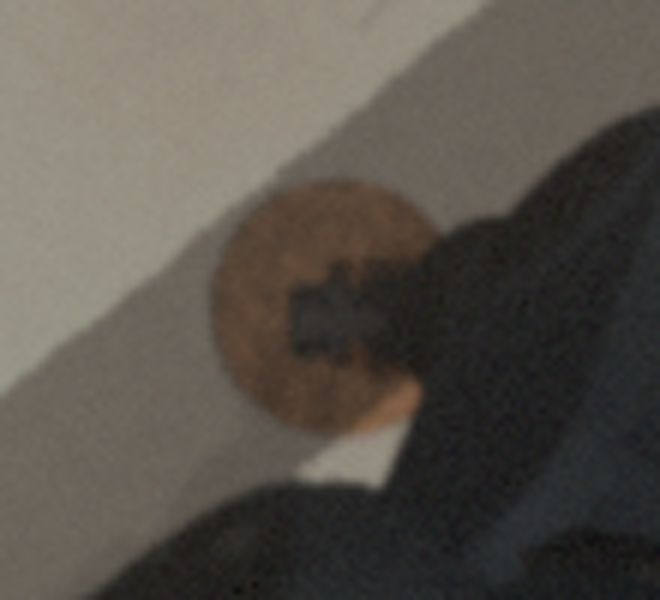

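The rattle hangs upright over the mat centre (foot at crop (292,295), mat at (292,370) in the scene view). I'll lower it.

```bash
python3 -m inch '[0.1,0,-0.8,0, 0,0,-0.8,0, 0,0,-0.6,0, 0,0,-0.3,0, 0,0,-0.2,0, 0,0,0,0]'; python3 -m inch '[0,0,-0.1,0, 0,0,0,0]'
```

```text
t: 28.55
tcp_pos: [0.4691, -0.3011, 0.0752]
tool_rot: [1.0, -0.0, -0.0, -0.0]
force: [-0.3, 0.0, -1.4]
finger_gap: 0.281
t: 28.8
tcp_pos: [0.4691, -0.3011, 0.0744]
tool_rot: [1.0, -0.0, 0.0, 0.0]
force: [0.6, -0.1, -0.8]
finger_gap: 0.275
```

```bash
python3 -m inch '[0,0,-0.1,0, 0,0,0,0]';  python3 -m inch '[0,0,-0.05,0, 0,0,0,0]'
```

```text
t: 29.05
tcp_pos: [0.4692, -0.3012, 0.0743]
tool_rot: [1.0, -0.0, 0.0, 0.0]
force: [-1.0, 1.2, 5.4]
finger_gap: 0.274
t: 29.3
tcp_pos: [0.4691, -0.3012, 0.0743]
tool_rot: [1.0, -0.0, 0.0, 0.0]
force: [-2.1, 1.5, 8.5]
finger_gap: 0.275
```

```bash
python3 -m inch '[0,0,0.1,0, 0,0,0,0]'; python3 -m inch '[0,0,0,0, 0,0,0,0, 0,0,0,0, 0,0,0,0, 0,0,0,0]' 60 20;  python3 -m inch '[0,0,0.5,0, 0,0,1,0, 0,0,2,0, 0,0,2,0, 0,0,3,0, 0,0,3,0, 0,0,3,0, 0,0,0,0]'
python3 - <<'E'
from h import *
p,d=snap('scene','scene15'); crop('scene15',170,300,80,200,5,'c24'); p,dt=snap('top','top15')
s=manip.sense(); print(s['tcp_pos'],s['force'])
P=cloud('scene',d); k=((P>[.41,-.36,.015])&(P<[.53,-.24,.036])).all(2); Q=P[k]*1000; print(k.sum(),Q.min(0),Q.max(0))
k=((P>[.41,-.36,.05])&(P<[.53,-.24,.11])).all(2); Q=P[k]*1000; print(k.sum(),Q.min(0),Q.max(0))
E
```

```text
t: 29.55
tcp_pos: [0.4692, -0.3013, 0.0743]
tool_rot: [1.0, -0.0, 0.0, 0.0]
force: [-0.7, 1.4, 5.7]
finger_gap: 0.278
t: 30.18
tcp_pos: [0.4691, -0.3011, 0.0737]
tool_rot: [1.0, -0.0, -0.0, -0.0]
force: [0.4, 0.8, -0.0]
finger_gap: 0.602
t: 31.18
tcp_pos: [0.4703, -0.3022, 0.2219]
tool_rot: [1.0, -0.0, 0.002, 0.002]
force: [-0.2, 0.3, -0.0]
finger_gap: 0.598
[ 0.46883139 -0.30083374  0.21898906] [-0.81267276  0.52587642 -0.38074316]
128 [ 447.06511504 -315.28234293   15.04706012] [ 492.96925282 -285.07185328   35.97274485]
271 [ 445.73500491 -314.34534178   50.23287035] [ 493.80867963 -283.74199286   97.11462492]
```

View pics/c24.png

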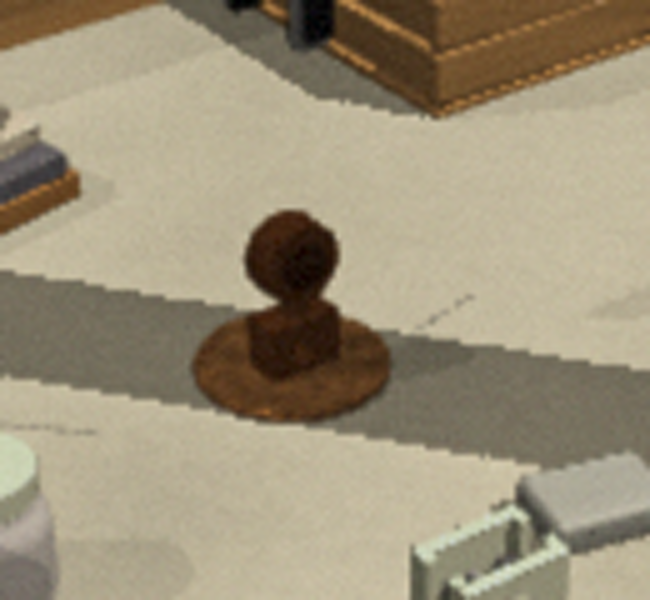

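The rattle stands upright at the mat centre, within about 2 mm (foot at crop (293,340)). Last, I'll check the whole scene against the first pictures.

Run:
```python
from h import *
a=cv2.imread('pics/scene0.png');b=cv2.imread('pics/scene15.png'); 
cv2.imwrite('pics/f1.png',b)
for n in ('top','scene'):
    P0=cloud(n,np.load(f'pics/{n}0.npz')['d']);P1=cloud(n,np.load(f'pics/{n}15.npz')['d'])
    m=(np.abs(P0[...,2]-P1[...,2])>.012).astype(np.uint8); m=cv2.morphologyEx(m,cv2.MORPH_OPEN,np.ones((3,3)))
    N,_,st,c=cv2.connectedComponentsWithStats(m)
    print(n,[(st[i].tolist(),c[i].round().tolist()) for i in range(1,N)])
print(manip.sense()['t'])
```

```text
top [([266, 198, 11, 20, 219], [271.0, 208.0]), ([373, 203, 139, 181, 17606], [447.0, 300.0]), ([0, 350, 5, 10, 43], [2.0, 354.0]), ([165, 373, 146, 11, 1272], [234.0, 379.0])]
scene [([205, 0, 40, 90, 2549], [224.0, 40.0]), ([397, 0, 115, 126, 10287], [458.0, 57.0]), ([219, 122, 19, 30, 436], [228.0, 136.0]), ([257, 167, 23, 29, 437], [268.0, 179.0])]
31.275
```

View pics/f1.png

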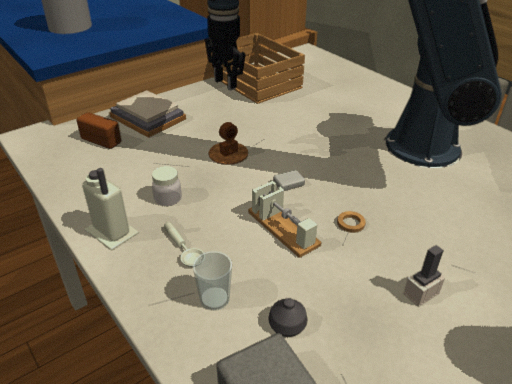

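View pics/top15.png

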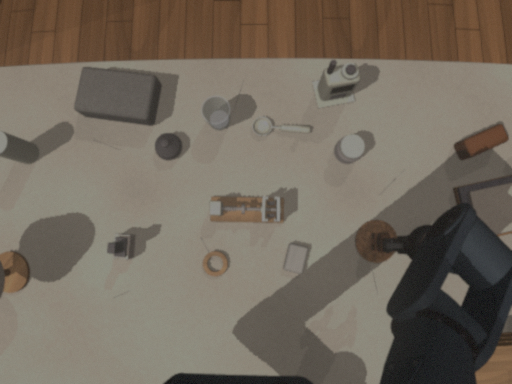

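The rattle is on the mat, the key is in its stand, and nothing else has changed (the only height changes are the rattle and the arm). The gripper is clear, so I'll hand in.

```bash
python3 -c "
from station import job; print(job.sign_off())"
```

```text
the job is handed in; nothing more can be done
None
```

The job is done and handed in at about 31 s of the 72 s allowed. I took the key from its stand, straddled the bar and pressed the collar about 31 mm towards the housing. The wrist read about 6 N at the end of the press, and the rattle popped up. I eased the bar back, returned the key, and stood the rattle upright on the mat.

- **Key:** it is seated upright in its stand, with the handle within 1 mm of the stand's centre.
- **Rattle:** it stands upright with its top at z = 97 mm. Its foot is about 1–3 mm from the mat's centre. The two cameras disagreed by 2–5 mm on where that centre is, so I placed the rattle between them.
- **Everything else:** comparing depth before and after, only the rattle and the arm had changed, to about 12 mm in height. The bystanders look unmoved in both pictures, though I did not measure each one. The gripper is raised clear of everything.

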